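# Lock the dissecting tray in its bench fixture with the cam knob

## Robot

A 7-joint arm with a two-finger parallel gripper is mounted at the origin on the work surface. World frame = base frame: x ahead of the robot, y to its left, z up, the work surface at z = 0. Lengths are in m, angles in rad, forces in N, time in s.
With the tool pointing down it reaches from about 0.375 to 0.925 m from the base axis. Payload 3.1 kg.
Tool frame: the origin (TCP) lies on the centre line of the jaws, within the pads' length; the fingertips stand 11 mm ahead of it and the grasp point (between the pads) lies 8 mm behind it; y points along the fingers, x is the direction in which the jaws open and shut, and the axes are right-handed (so a half turn about y gives the same grasp; the last joint's range is limited). The gripper opens to 85 mm and grips with 20 to 120 N. Pads are 22 mm wide; open, the fingers measure 114 mm over their backs; the gripper's body (76 mm by 85 mm) begins 54 mm behind the grasp point. The pads swing forward as they close: fully open they stand 13 mm farther back than shut.
Start: joints at [-1.419, 0.383, 0.044, 1.598, -0.018, 1.161, -0.05], TCP at [0.161, 0.63, 0.213] pointing down, gripper open.
Joint ranges: [-2.61, 2.61], [-0.41, 2.15], [-1.48, 1.57], [0, 2.5], [-1.57, 4.71], [0.05, 1.97], [-2.85, 2.85]. Speed limits (rad/s): [2.79, 2.79, 3.14, 3.14, 3.14, 3.14, 3.14].

## Interface

Orientations are given as a 3x3 rotation matrix whose columns are the frame's x, y, z axes.
In Python, from cell import manip, optics, workorder gives the robot as it stands. The module is installed in compiled form; this text tells all that it offers.
- The arm moves only by the shell command python3 -m inch 'ROWS'. ROWS is text: rows parted by semicolons, each of 5 numbers parted by spaces: the closure, from -1 (fully open) to 1 (shut), then the shift along the world's x, y, z in mm, then the turn about the world's z in rad. A call has 1 to 8 rows; each row is the pose to reach, as a shift and turn from the pose measured when the call began; what a row does not reach only later rows make up. A row lasts 1/12 s, in which the tool goes at most 41.7 mm and 7.16 degrees, less where a joint would pass 70% of its speed; a pose out of reach is approached as far as the arm can. A call with a gripper value outside its range is refused whole. The fingers move at their own pace and stop on an object; the grip force is fixed at half the most. Time passes only in rows, so rows that repeat a pose let the fingers close. It gives the time, the measured TCP pose, the force and the opening at its end, in the units of the state.
- manip.get_obs(): the state, without advancing time (a new reading comes with each control period).
- optics.camera(name): name is "scene" or "top"; returns a dict with "img" (420x560x3 uint8, red, green, blue), "range_z" (420x560 float32, m along the optical axis (not along the pixel's ray), 0 where there is no reading), "vfov" (degrees; the focal length in pixels is half the picture's height over the tangent of half this angle, whatever the lens; pixels are square), "cx", "cy" (the principal point, pixels), "world_to_cam" (4x4, takes a point from world to camera coordinates). Camera axes: x right, y down, z forward; pixel columns grow to the right and rows downward; lengths in m; the calibration is good to about 2 mm. A picture is of the moment at which its call begins.
- workorder.job_done(): hands the job in, once; it reports no verdict.
The state is a dict: "time_s": time; "joint_positions": joint angles; "dq": joint speeds; "joint_efforts": joint torques, N m; "tool_pos": TCP position; "tool_rot": TCP orientation; "ft_force": force on the tool from outside, world axes, zero at the start; "torque": the same for the moment, N m; "finger_gap": opening from 0.0 (shut) to 1.0 (fully open).
Only numpy, scipy, OpenCV 4.12 (cv2) and the standard library are available. Lean on these libraries where they do the work, as an engineer would, in place of code of your own. Each camera call takes 0.05 s, during which the arm holds its last target. There are 200 camera calls.

## Task

Slide the steel dissecting tray along its guides until it is fully home against the end stop, without ramming it. Then turn the black bar knob clockwise (seen from above) until the sprung plunger drops into the notch of the cam, and stop there: feel for it and do not force the knob on against the notch. Let go, leaving the tray home and the plunger down in its notch, and leave the dishes, burner and jar where they are.

Things in the scene. Friction and masses are not known exactly. Their poses are not given: they have to be found in the camera images.
- bed: Fixture, fixed: aluminium plate 255 x 225 x 8 mm (x -150 to +105, y -70 to +155). Origin on the bench under the middle of the tray channel; x = the way the tray slides in, roughly away from the robot; y to its left; z up. Steel guides along x: inner faces at y = +-52 mm, x -75 to +105, tops 20 mm over the bench. Knob axis, vertical, at x +10, y +76 mm.
- stop (a point): Middle of the near face of the end stop, a steel block across the channel (84 mm wide, bed y +-42 mm, top 28 mm over the bench): bed x = +90, y = 0, 18 mm over the bench.
- tray: Loose open steel tray 160 (x) x 100 (y) x 22 mm, about 0.35 kg, walls 4 mm, cork floor. Origin: centre of its underside. Stands on the plate, 8 mm over the bench, 2 mm play to each guide; starts 35 to 60 mm short of home. Home: far end on the stop, origin at bed x = +10 mm. Left (+y) wall has a 58 mm wide cut-out for the knob's lock plate, which strikes the wall if the tray is not home.
- tray_end (a point): Top edge of the tray's near end wall, at its middle (tray x = -80, y = 0, z = +22 mm). To send the tray home push on the outer face of this wall, along the bed's x.
- knob_grip (a point): On the knob's vertical axis, 66 mm over the bench. The grip is an upright black bar 42 mm long, 15 mm thick, 43.5 to 75.5 mm over the bench, centred on the axis, its length along this point's x. Below: a black skirt 60 mm across, top at 43.5 mm, hiding the index cam, then a steel lock plate (36 mm radius sector, 21 to 28 mm over the bench) that swings into the tray's cut-out.
- knob (a joint): Knob angle, rad; grows clockwise seen from above; at 0 the bar lies along the bed's x. Starts at 0.2 to 0.4, lock plate clear of the tray; stays where left. Turns against about 0.2 N m. The notch is centred somewhere from 0.8 to 1.6 (varies, hidden); once the plunger has fallen there come some 0.1 rad of play, then the far wall, a solid stop: torque rises steeply; keep it under 0.7 N m.
- follower: Sprung plunger along the bed's y; spring about 5 N towards the knob (bed -y). Origin: centre of its 8 mm nose, 35 mm over the bench at bed x = +10 mm, hidden under the skirt. Bed y = 102 to 105 mm while it rides the cam rim, 98.5 mm when fully down in the notch; it can bear 30 N. Its black button, 18 mm across, on the outer end, then stands 3 mm off the housing instead of 6 to 9 mm.
- housing (a point): Top centre of the grey plunger housing, 30 (x) x 38 (y) mm, at bed x = +10, y = +131 mm, 42 mm over the bench.
- dishes: Two stacked closed culture dishes, 92 mm across, 30 mm high, loose; origin under the centre. Leave alone.
- burner: Laboratory burner, foot 84 mm across, 146 mm high, loose; origin under the centre. Leave alone.
- jar: Small amber jar, 54 mm across, 75 mm high, loose; origin under the centre. Leave alone.

How it is judged:
On the way, in this order (a step that is already met when the one before it is completed fails the run):
1. the tray is fully home against the stop (within 3 mm), the knob still open (x of tray in the frame of bed above 0.007 m and value of joint knob below 0.5 rad), for 0.2 s.
2. the plunger has dropped into the notch of the cam (y of follower in the frame of bed below 0.1005 m and value of joint knob above 0.65 rad), for 0.2 s.
At the end, for the whole second after the job is handed in: The tray rests in its channel within 3 mm of the end stop, and the plunger is down in the notch of the cam (nose less than 100.5 mm from the channel's middle line), with the knob let go (all of step 2 and x of tray in the frame of bed above 0.007 m and z of tray in the frame of bed below 0.011 m and linear speed of tray below 0.02 m/s); the robot touches nothing.
It fails at once if the tray is rammed or jammed in the fixture with more than 45 N (contact force between tray and bed above 45 N).
It fails at once if the plunger is forced with more than 30 N (knob driven on against the notch) (contact force between follower and anything else above 30 N).
It fails at once if a bystander is disturbed by more than 20 mm (distance of any of dishes, burner, jar from where it was at the start of the episode above 0.02 m).
It also fails if it takes over 72 s, if anything falls off the work surface, if the arm or the gripper's body presses on something with over 40 N, if the wrist force passes 120 N, or if a joint passes its speed limit or range.

## Working session

There is one attempt and no reset: what is moved stays moved. The work goes in short steps, Python scripts to look and compute and a shell command to move; the robot and the scene stay as the last step left them, time stands still between calls to the robot, and variables do not carry over. Pictures are saved under pics/ and viewed, about 8 in all and at most 12, crops included, and the job is handed in when it is done.

```bash
mkdir -p pics; python3 - <<'E'
from cell import manip, optics
import cv2,numpy as np
o=manip.get_obs()
for k in o: print(k,np.round(o[k],3).tolist())
for n in("top","scene"):
    c=optics.camera(n); np.savez(f"{n}0.npz",**c)
    cv2.imwrite(f"pics/{n}0.png",c["img"][:,:,::-1]); print(n,c["vfov"],c["cx"],c["cy"],np.round(c["world_to_cam"],3).tolist())
E
```

```text
time_s 0.0
joint_positions [-1.419, 0.384, 0.044, 1.6, -0.018, 1.161, -0.05]
dq [0.002, -0.0, -0.001, -0.003, -0.001, 0.0, 0.001]
joint_efforts [-0.0, -43.345, 1.024, -24.952, 0.011, 0.011, 0.0]
tool_pos [0.16, 0.629, 0.212]
tool_rot [[0.247, -0.001, -0.969], [0.969, -0.003, 0.247], [-0.003, -1.0, -0.0]]
ft_force [0.726, 0.535, -0.188]
torque [0.023, -0.015, 0.022]
finger_gap 1.001
top 43.44482975710288 275.68318667316714 211.93773072433757 [[-0.028, -0.999, -0.026, 0.03], [-0.991, 0.032, -0.13, 0.641], [0.131, 0.023, -0.991, 1.13], [0.0, 0.0, 0.0, 1.0]]
scene 51.427015461732296 281.1423482282548 212.10258693405024 [[-0.768, 0.64, -0.023, 0.487], [0.373, 0.419, -0.828, -0.182], [-0.52, -0.644, -0.561, 1.117], [0.0, 0.0, 0.0, 1.0]]
```

View pics/top0.png

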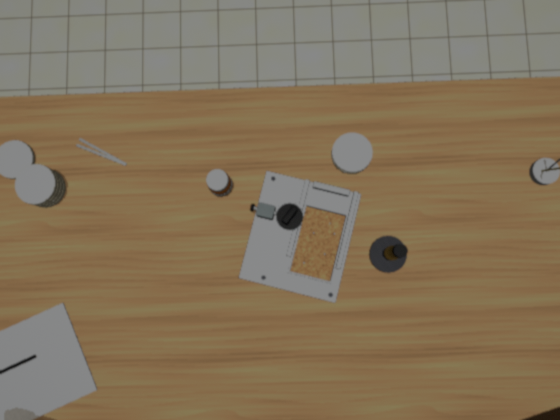

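View pics/scene0.png

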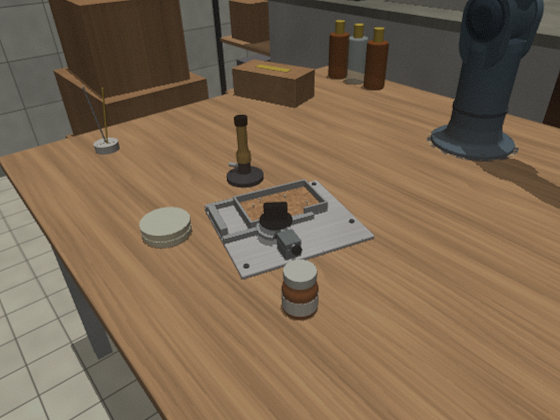

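Top view: bed centred near (300,237), the knob at (289,216), housing at (265,211) with the button to its left, tray cork at (318,243), dishes (352,153), burner (388,254), jar (218,181). Next I measure the bed pose.

```bash
cat > h.py <<'E'
import numpy as np,cv2
def K(c): return c["img"].shape[0]/2/np.tan(np.radians(float(c["vfov"]))/2)
def ray(c,uv,z):
    uv=np.atleast_2d(uv).astype(float); f=K(c); W=c["world_to_cam"]; R=W[:3,:3]; o=-R.T@W[:3,3]
    d=np.c_[(uv[:,0]-c["cx"])/f,(uv[:,1]-c["cy"])/f,np.ones(len(uv))]@R
    return o+d*((z-o[2])/d[:,2])[:,None]
def proj(c,p):
    p=np.atleast_2d(p); W=c["world_to_cam"]; q=p@W[:3,:3].T+W[:3,3]; f=K(c)
    return np.c_[q[:,0]/q[:,2]*f+c["cx"],q[:,1]/q[:,2]*f+c["cy"]]
E
python3 - <<'E'
from h import *
c=dict(np.load("top0.npz")); im=c["img"]
hsv=cv2.cvtColor(im,cv2.COLOR_RGB2HSV)
m=((hsv[:,:,1]<50)&(hsv[:,:,2]>60)).astype(np.uint8)
roi=np.zeros_like(m); roi[160:310,235:370]=1; m*=roi
m=cv2.morphologyEx(m,cv2.MORPH_CLOSE,np.ones((3,3))); 
cs=cv2.findContours(m,0,cv2.CHAIN_APPROX_NONE)[0]; ct=max(cs,key=cv2.contourArea)
fill=np.zeros_like(m); cv2.drawContours(fill,[ct],-1,1,-1)
fill=cv2.morphologyEx(fill,cv2.MORPH_OPEN,np.ones((15,15)))
ct=max(cv2.findContours(fill,0,cv2.CHAIN_APPROX_NONE)[0],key=cv2.contourArea)
P=ray(c,ct[:,0],.008)[:,:2]
r=cv2.minAreaRect((P*1000).astype(np.float32)); print(r); print(cv2.boxPoints(r))
S=4;b=cv2.resize(im[160:310,230:370],None,fx=5,fy=5,interpolation=cv2.INTER_CUBIC)
b=np.clip(b.astype(float)*1.5,0,255).astype(np.uint8)
q=((proj(c,np.c_[cv2.boxPoints(r)/1000,[.008]*4])-[230,160]+.5)*5).astype(int)
print(q)
for p in q: cv2.circle(b,tuple(map(int,p)),4,(255,0,0),1)
b=cv2.resize(b,None,fx=.8,fy=.8); cv2.imwrite("pics/crop0.png",b[:,:,::-1])
E
```

```text
((592.1799926757812, -41.7200927734375), (226.23143005371094, 257.7117919921875), 74.1839599609375)
[[ 437.3727   -115.43382 ]
 [ 685.328    -185.67307 ]
 [ 746.9873     31.993637]
 [ 499.03198   102.23288 ]]
[[528 715]
 [658 163]
 [180  47]
 [ 39 590]]
```

View pics/crop0.png

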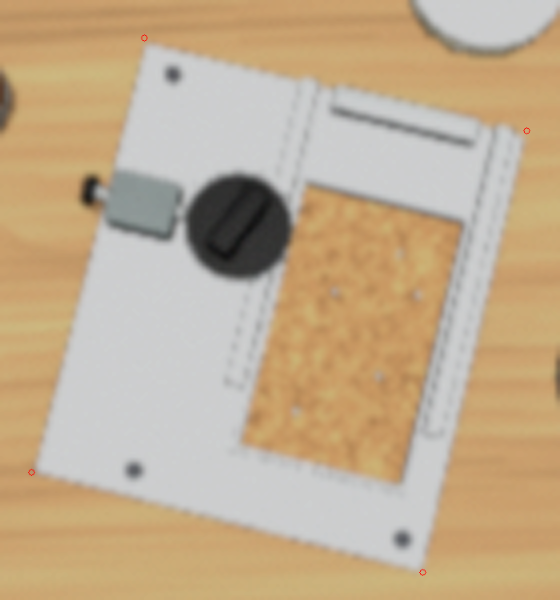

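Crop: plate corners fit well (257.7×226 vs 255×225 mm); cork near edge runs from (243,445) to (402,484), knob bar from about (225,245) to (255,190). Now I compute the knob, tray and bystanders in world and bed frames.

```bash
python3 - <<'E'
from h import *
c=dict(np.load("top0.npz")); im=c["img"]
a=np.arctan2(-70.24,247.96); ex=np.array([np.cos(a),np.sin(a)]); ey=np.array([-ex[1],ex[0]])
O=np.array([.59218,-.04172])-(-.0225*ex+.0425*ey); print("a",a,"O",O)
bed=lambda p:np.c_[(p[:,:2]-O)@ex,(p[:,:2]-O)@ey]*1000
w=lambda x,y:O+x/1000*ex+y/1000*ey
print("knob",w(10,76),"stop",w(90,0))
hsv=cv2.cvtColor(im,cv2.COLOR_RGB2HSV)
cork=((hsv[:,:,1]>70)&(hsv[:,:,2]>60)).astype(np.uint8); roi=np.zeros_like(cork); roi[200:286,286:350]=1; cork*=roi
ct=max(cv2.findContours(cork,0,cv2.CHAIN_APPROX_NONE)[0],key=cv2.contourArea)
b=bed(ray(c,ct[:,0],.012)); print("cork bed pct",np.percentile(b,[2,50,98],axis=0), cv2.minAreaRect(b.astype(np.float32)))
# knob skirt
g=cv2.cvtColor(im,cv2.COLOR_RGB2GRAY); d=(g<70).astype(np.uint8)
roi=np.zeros_like(d); roi[200:234,274:306]=1; d*=roi
ct=max(cv2.findContours(d,0,cv2.CHAIN_APPROX_NONE)[0],key=cv2.contourArea)
(u,v),r=cv2.minEnclosingCircle(ct); print("skirt px",u,v,r,"bed",bed(ray(c,[[u,v]],.0435)))
for p in [(225,245),(255,190)],: 
    q=np.array(p)/4+[230,160]-.5; q=bed(ray(c,q,.0755)); print("bar",q,np.arctan2(*(q[1]-q[0])[::-1]))
# depth based: bed-frame heights
vv,uu=np.mgrid[155:315,230:375]; z=c["range_z"][155:315,230:375].astype(float); f=K(c)
P=np.stack([(uu-c["cx"])/f*z,(vv-c["cy"])/f*z,z],-1)[z>0]; W=c["world_to_cam"]; P=(P-W[:3,3])@W[:3,:3]
B=np.c_[bed(P),P[:,2]*1000]
s=(abs(B[:,1])<40)
for x in range(-150,110,4):
    t=s&(abs(B[:,0]-x)<2); print((x,round(np.median(B[t,2]),1)),end=" ")
print()
k=(B[:,2]>60)&(np.hypot(B[:,0]-10,B[:,1]-76)<40); print("bar depth",k.sum(),B[k].mean(0)); m=cv2.minAreaRect(B[k][:,:2].astype(np.float32)); print(m)
k=(B[:,2]>36)&(np.hypot(B[:,0]-10,B[:,1]-76)<40); print("skirt",cv2.minEnclosingCircle(B[k][:,:2].astype(np.float32)))
for n,p in dict(dishes=(352,153),burner=(388,254),jar=(218,181)).items(): q=ray(c,[p],.03); print(n,q,bed(q))
E
```

```text
a -0.27603977584659806 O [ 0.60224493 -0.08874337]
knob [ 0.63257997 -0.01834603] stop [ 0.68883774 -0.11327264]
cork bed pct [[-106.63101332  -46.68206241]
 [ -32.81216075   -2.03425499]
 [  44.42111905   44.41963319]] ((-31.130451202392578, -0.3201408386230469), (92.91576385498047, 151.28758239746094), 89.89871215820312)
skirt px 289.3599853515625 216.0 12.991250038146973 bed [[ 8.79114484 74.65422944]]
bar [[-6.92837659 78.7259486 ]
 [26.01252324 70.25987992]] -0.251563300696906
(-150, np.float64(5.8)) (-146, np.float64(7.9)) (-142, np.float64(7.9)) (-138, np.float64(7.9)) (-134, np.float64(7.8)) (-130, np.float64(8.0)) (-126, np.float64(8.2)) (-122, np.float64(7.3)) (-118, np.float64(8.3)) (-114, np.float64(8.0)) (-110, np.float64(29.4)) (-106, np.float64(15.5)) (-102, np.float64(15.2)) (-98, np.float64(14.8)) (-94, np.float64(15.0)) (-90, np.float64(15.1)) (-86, np.float64(15.4)) (-82, np.float64(14.4)) (-78, np.float64(15.8)) (-74, np.float64(15.0)) (-70, np.float64(15.1)) (-66, np.float64(15.3)) (-62, np.float64(14.6)) (-58, np.float64(15.0)) (-54, np.float64(15.3)) (-50, np.f
[... 673 characters left out ...]
oat64(8.4)) (70, np.float64(8.0)) (74, np.float64(7.8)) (78, np.float64(7.4)) (82, np.float64(7.8)) (86, np.float64(8.4)) (90, np.float64(21.5)) (94, np.float64(28.7)) (98, np.float64(28.0)) (102, np.float64(27.6)) (106, np.float64(nan)) 
bar depth 141 [ 8.70535611 75.76868271 74.3973873 ]
((9.460134506225586, 75.8832778930664), (15.277377128601074, 41.99226760864258), 67.33189392089844)
skirt ((9.358549118041992, 81.21786499023438), 34.85861587524414)
dishes [[ 0.77238858 -0.16616015  0.03      ]] [[184.80215738 -28.11373364]]
burner [[ 0.54116424 -0.23467593  0.03      ]] [[ -18.99476701 -157.05528412]]
jar [[0.7179275  0.14009335 0.03      ]] [[ 48.9342215  251.70248417]]
  return _methods._mean(a, axis=axis, dtype=dtype,
  ret = ret.dtype.type(ret / rcount)
```

Everything agrees within about 1.5 mm. The tray's near face is at bed x≈-111, so about 40 mm of travel. The knob is at about 0.39, with the axis near (0.632,-0.018). Next I close the jaws and move behind the tray.

```bash
python3 -m inch '1 40 -90 0 -0.026;1 80 -180 0 -0.026;1 120 -270 0 -0.026;1 130 -290 0 -0.026;1 130 -290 0 -0.026;1 130 -290 0 -0.026;1 130 -290 0 -0.026;1 130 -290 0 -0.026'
python3 -m inch '1 130 -290 0 0;1 130 -290 0 0;1 130 -290 0 0;1 130 -290 0 0;1 130 -290 0 0;1 130 -290 0 0;1 130 -290 0 0;1 130 -290 0 0'
```

```text
time_s: 0.77
tool_pos: [0.2919, 0.334, 0.2113]
tool_rot: [[0.276, -0.001, -0.961], [0.961, -0.005, 0.276], [-0.005, -1.0, -0.0]]
ft_force: [0.7, -0.4, -0.6]
finger_gap: -0.001
time_s: 1.43
tool_pos: [0.4223, 0.0402, 0.2112]
tool_rot: [[0.279, -0.001, -0.96], [0.96, -0.005, 0.28], [-0.005, -1.0, -0.0]]
ft_force: [0.8, -0.4, -0.3]
finger_gap: -0.004
```

```bash
python3 -m inch '1 39 -89 0 0;1 39 -89 0 0;1 39 -89 0 0;1 39 -89 -40 0;1 39 -89 -80 0;1 39 -89 -120 0;1 39 -89 -150 0;1 39 -89 -150 0'
python3 -m inch '1 0 0 -10 0;1 0 0 -20 0;1 0 0 -25 0;1 0 0 -28 0;1 0 0 -30 0;1 0 0 -32 0;1 0 0 -32 0'
python3 - <<'E'
from h import *
from cell import optics
c=optics.camera("scene"); b=cv2.resize(c["img"][150:290,180:400],None,fx=3.6,fy=3.6,interpolation=2); cv2.imwrite("pics/s1.png",b[:,:,::-1])
E
```

```text
time_s: 2.1
tool_pos: [0.4545, -0.049, 0.0554]
tool_rot: [[0.279, -0.015, -0.96], [0.96, -0.008, 0.28], [-0.012, -1.0, 0.013]]
ft_force: [-1.1, 0.3, -0.8]
finger_gap: -0.001
time_s: 2.68
tool_pos: [0.4551, -0.0488, 0.0239]
tool_rot: [[0.279, -0.014, -0.96], [0.96, -0.007, 0.279], [-0.011, -1.0, 0.011]]
ft_force: [1.0, -0.5, -0.0]
finger_gap: -0.003
```

View pics/s1.png

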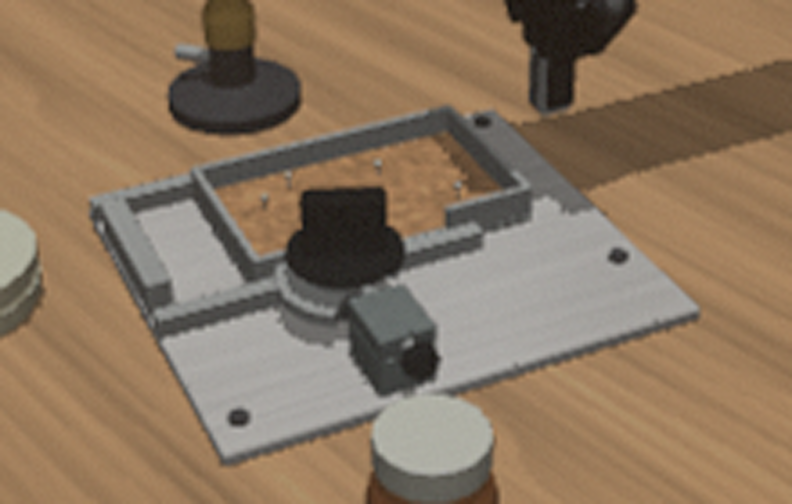

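Scene crop: the shut fingers (550,80) stand behind the tray's near wall (480,150) and clear of it. Next I approach the wall slowly.

```bash
python3 -m inch '1 5 -1 2 0;1 10 -2 2 0;1 14 -4 2 0;1 19 -5 2 0;1 19 -5 2 0'
python3 -m inch '1 2 -0.5 0 0;1 4 -1 0 0;1 6 -1.6 0 0;1 8 -2.2 0 0;1 10 -2.7 0 0;1 10 -2.7 0 0'
python3 -m inch '1 2 -0.5 0 0;1 4 -1 0 0;1 6 -1.6 0 0;1 8 -2.2 0 0;1 10 -2.7 0 0;1 10 -2.7 0 0'
```

```text
time_s: 3.15
tool_pos: [0.476, -0.0543, 0.0264]
tool_rot: [[0.28, -0.012, -0.96], [0.96, -0.008, 0.28], [-0.011, -1.0, 0.009]]
ft_force: [0.2, -0.0, -0.4]
finger_gap: -0.0
time_s: 3.65
tool_pos: [0.4866, -0.0572, 0.0265]
tool_rot: [[0.28, -0.011, -0.96], [0.96, -0.008, 0.28], [-0.011, -1.0, 0.009]]
ft_force: [-0.6, 0.0, -1.0]
finger_gap: 0.0
time_s: 4.15
tool_pos: [0.4972, -0.06, 0.0266]
tool_rot: [[0.28, -0.011, -0.96], [0.96, -0.009, 0.28], [-0.011, -1.0, 0.008]]
ft_force: [-0.1, -0.1, 0.1]
finger_gap: -0.0
```

```bash
python3 -m inch '1 2 -0.5 0 0;1 4 -1 0 0;1 6 -1.6 0 0;1 8 -2.2 0 0;1 10 -2.7 0 0;1 10 -2.7 0 0'
python3 -m inch '1 1 -0.3 0 0;1 2 -0.6 0 0;1 3 -0.8 0 0;1 4 -1.1 0 0;1 5 -1.4 0 0;1 6 -1.6 0 0;1 7 -1.9 0 0;1 8 -2.2 0 0'
python3 - <<'E'
from h import *
from cell import optics
c=optics.camera("scene"); np.savez("s2.npz",**c); b=cv2.resize(c["img"][150:290,180:400],None,fx=3.6,fy=3.6,interpolation=2); cv2.imwrite("pics/s2.png",b[:,:,::-1])
E
```

```text
time_s: 4.65
tool_pos: [0.5079, -0.0629, 0.0267]
tool_rot: [[0.28, -0.01, -0.96], [0.96, -0.009, 0.28], [-0.011, -1.0, 0.007]]
ft_force: [0.2, 0.2, -0.5]
finger_gap: -0.001
time_s: 5.32
tool_pos: [0.5159, -0.0651, 0.0267]
tool_rot: [[0.28, -0.01, -0.96], [0.96, -0.009, 0.28], [-0.011, -1.0, 0.007]]
ft_force: [-0.4, -0.5, -0.1]
finger_gap: 0.002
```

View pics/s2.png

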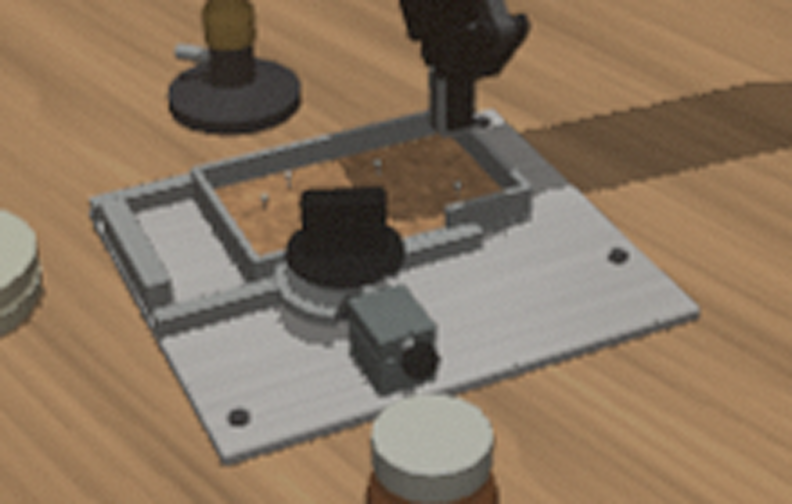

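The tray has not moved. The finger tip appears at (455,128), at the tray's far right corner. I check the projection against the measured TCP.

```bash
python3 - <<'E'
from h import *
from cell import manip,optics
c=dict(np.load("s2.npz")); o=manip.get_obs(); print(np.round(o["joint_positions"],3))
p=np.array(o["tool_pos"]); R=np.array(o["tool_rot"])
print("tcp px",proj(c,p),"tip",proj(c,p+.011*R[:,1]),"finger seen",np.array([455,128])/3.6+[180,150])
def pt(c,u,v):
    z=float(c["range_z"][v,u]); f=K(c); W=c["world_to_cam"]; return (np.array([(u-c["cx"])/f*z,(v-c["cy"])/f*z,z])-W[:3,3])@W[:3,:3]
for u,v in[(303,178),(306,182),(306,184),(306,176),(310,180),(306,188),(352,221)]: print(u,v,np.round(pt(c,u,v),4))
t=optics.camera("top"); np.savez("t2.npz",**t); print("top tcp px",proj(t,p))
t0=dict(np.load("top0.npz")); 
for q in ((302,293),(334,239),(264,277)): print(q,"top",np.round(pt(t0,*q),4))
# same landmarks in scene: bed screws
print("screws scene", [np.round(pt(c,int(x/3.6+180),int(y/3.6+150)),4) for x,y in((238,417),(618,256),(482,122))])
print("screws top", ray(t0,np.array([[173,75],[134,470],[402,539]])/4+[230,160]-.5,.008).round(4))
b=np.clip(cv2.resize(t["img"][160:310,230:370],None,fx=4,fy=4,interpolation=2)*1.5,0,255).astype(np.uint8); cv2.imwrite("pics/t2.png",b[:,:,::-1])
E
```

```text
[-0.505  0.475  0.643  2.057 -0.402  0.744  1.675]
tcp px [[305.16388753 192.66888817]] tip [[305.12553119 197.27162053]] finger seen [306.38888889 185.55555556]
303 178 [ 0.5269 -0.0602  0.0667]
306 182 [ 0.5253 -0.0534  0.0601]
306 184 [ 0.5262 -0.0523  0.0565]
306 176 [ 0.5252 -0.0536  0.0732]
310 180 [ 0.5165 -0.0515  0.062 ]
306 188 [ 0.4879 -0.0935  0.0137]
352 221 [0.5    0.0477 0.0091]
top tcp px [[311.69681155 267.57816277]]
(302, 293) top [ 0.4608 -0.0422  0.0098]
(334, 239) top [ 0.5793 -0.1184  0.0136]
(264, 277) top [0.4987 0.042  0.0099]
screws scene [array([0.7248, 0.0183, 0.0101]), array([0.5011, 0.0462, 0.0089]), array([ 0.4557, -0.1062,  0.0076])]
screws top [[ 0.7245  0.0161  0.008 ]
 [ 0.4988  0.0444  0.008 ]
 [ 0.4562 -0.1047  0.008 ]]
```

View pics/t2.png

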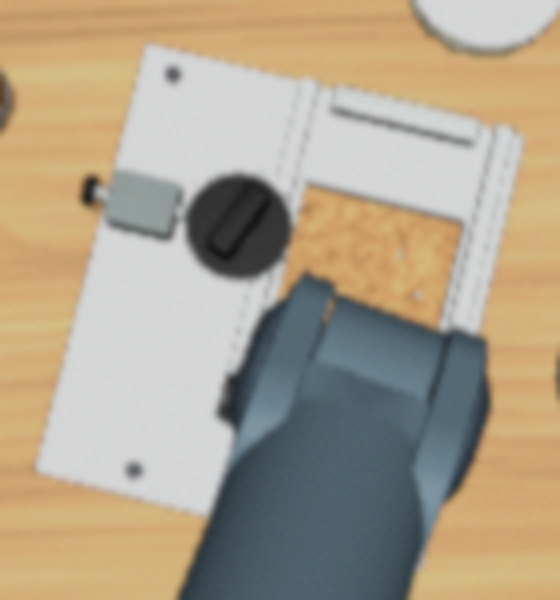

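The finger's lowest visible point is at z≈0.054, although the reported TCP is at 0.027. The fingers pass over the tray, which agrees with its not having moved. I measure this properly from depth.

```bash
python3 - <<'E'
from h import *
from cell import manip,optics
p=np.array(manip.get_obs()["tool_pos"]); print(p)
for n,f0 in(("scene","s2.npz"),("top","t2.npz")):
    c=dict(np.load(f0)); z=c["range_z"].astype(float); v,u=np.nonzero(z>0); zz=z[v,u]; f=K(c); W=c["world_to_cam"]
    P=(np.c_[(u-c["cx"])/f*zz,(v-c["cy"])/f*zz,zz]-W[:3,3])@W[:3,:3]
    k=(np.hypot(P[:,0]-p[0],P[:,1]-p[1])<.03)
    for lo in np.arange(0,.2,.01):
        s=k&(P[:,2]>=lo)&(P[:,2]<lo+.01)
        if s.sum(): print(n,round(lo,2),s.sum(),P[s].mean(0).round(4),"px",u[s].min(),u[s].max(),v[s].min(),v[s].max(),"rgb",c["img"][v[s],u[s]].mean(0).round())
E
```

```text
[ 0.51613018 -0.06518466  0.0267269 ]
scene 0.01 344 [ 0.5178 -0.0658  0.0133] px 291 319 190 206 rgb [97. 76. 57.]
scene 0.02 52 [ 0.4993 -0.0573  0.0252] px 307 319 186 202 rgb [74. 72. 70.]
scene 0.04 24 [ 0.5218 -0.0617  0.046 ] px 299 311 183 188 rgb [69. 64. 60.]
scene 0.05 53 [ 0.5231 -0.0587  0.0547] px 299 311 179 186 rgb [49. 45. 41.]
scene 0.06 60 [ 0.5241 -0.0588  0.065 ] px 299 311 174 182 rgb [51. 46. 41.]
scene 0.07 55 [ 0.5232 -0.0585  0.0745] px 299 312 169 177 rgb [51. 45. 40.]
scene 0.08 34 [ 0.5268 -0.0646  0.0863] px 294 316 161 173 rgb [48. 40. 33.]
scene 0.09 66 [ 0.5263 -0.0687  0.0949] px 294 308 156 171 rgb [36. 30. 24.]
scene 0.1 43 [ 0.5293 -0.0581  0.1065] px 294 310 154 166 rgb [35. 29. 23.]
scene 0.11 68 [ 0.5313 -0.0614  0.1149] px 294 312 150 160 rgb [36. 29. 24.]
scene 0.12 74 [ 0.5326 -0.0591  0.125 ] px 294 312 145 156 rgb [34. 28. 22.]
scene 0.13 57 [ 0.5343 -0.0609  0.1354] px 292 312 140 152 rgb [34. 27. 22.]
scene 0.14 99 [ 0.5331 -0.065   0.1453] px 292 306 134 147 rgb [35. 29. 23.]
scene 0.15 49 [ 0.5306 -0.0615  0.1533] px 293 306 133 142 rgb [34. 27. 22.]
scene 0.16 11 [ 0.5334 -0.049   0.1621] px 302 307 134 137 rgb [34. 27. 22.]
```

The fingers' lower edge really is at z≈0.046, about 30 mm higher than the stated TCP/tip geometry. I back off behind the tray and feel downwards under a force guard.

```bash
cat > guard.py <<'E'
import sys,numpy as np
from cell import manip
o=manip.get_obs(); f=np.array(o["ft_force"]); t=np.array(o["torque"]); lim=float(sys.argv[1])
v=np.linalg.norm(f)
print("  F",f.round(1),"T",t.round(3),"p",np.round(o["tool_pos"],4),"t",round(float(o["time_s"]),2))
if v>lim: print("GUARD",v); sys.exit(1)
if len(sys.argv)>2 and abs(t[2])>float(sys.argv[2]): print("TGUARD"); sys.exit(1)
E
python3 -m inch '1 -10 2.8 0 0;1 -20 5.6 0 0;1 -30 8.4 0 0;1 -40 11 0 0;1 -44 12.5 0 0;1 -44 12.5 0 0' >/dev/null
python3 guard.py 5 &&
python3 -m inch '1 0 0 -2 0;1 0 0 -4 0;1 0 0 -6 0;1 0 0 -8 0;1 0 0 -8 0' >/dev/null && python3 guard.py 3 &&
python3 -m inch '1 0 0 -1 0;1 0 0 -2 0;1 0 0 -3 0;1 0 0 -4 0;1 0 0 -4 0' >/dev/null && python3 guard.py 3 &&
python3 -m inch '1 0 0 -1 0;1 0 0 -2 0;1 0 0 -3 0;1 0 0 -4 0;1 0 0 -4 0' >/dev/null && python3 guard.py 3 &&
python3 -m inch '1 0 0 -1 0;1 0 0 -2 0;1 0 0 -3 0;1 0 0 -4 0;1 0 0 -4 0' >/dev/null && python3 guard.py 3
python3 - <<'E'
from h import *
from cell import optics
c=optics.camera("scene"); np.savez("s3.npz",**c); b=cv2.resize(c["img"][130:270,200:420],None,fx=3.6,fy=3.6,interpolation=2); cv2.imwrite("pics/s3.png",b[:,:,::-1])
E
```

```text
F [-0.7 -0.5  1. ] T [ 0.018 -0.02   0.033] p [ 0.4698 -0.0519  0.0264] t 5.92
  F [-0.6 -0.7 -1. ] T [-0.046  0.     0.036] p [ 0.4698 -0.0521  0.0179] t 6.33
  F [-0.1  0.   1. ] T [ 0.047 -0.007  0.014] p [ 0.4697 -0.0521  0.0137] t 6.75
  F [ 0.6 -0.4  0.2] T [0.014 0.039 0.04 ] p [ 0.4695 -0.0521  0.0096] t 7.17
  F [-0.2  0.1  0.3] T [-0.027 -0.014  0.025] p [ 0.4693 -0.052   0.0053] t 7.58
```

View pics/s3.png

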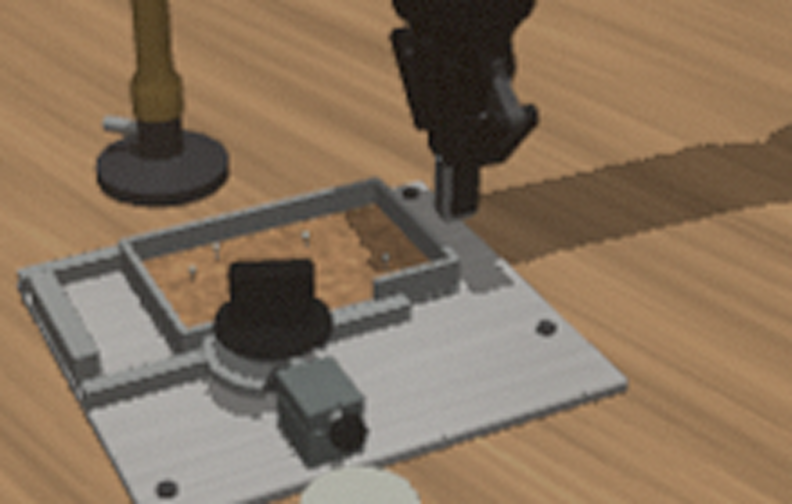

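The TCP reads 5 mm above the bench with no contact, so the tips really are about 20 mm behind the stated TCP (tip edge seen at crop (457,218), clear of the plate). I go on down 8 mm to get below the rim, then compare heights by depth.

```bash

python3 -m inch '1 0 0 -1 0;1 0 0 -2 0;1 0 0 -3 0;1 0 0 -4 0;1 0 0 -4 0' >/dev/null && python3 guard.py 3 &&
python3 -m inch '1 0 0 -1 0;1 0 0 -2 0;1 0 0 -3 0;1 0 0 -4 0;1 0 0 -4 0' >/dev/null && python3 guard.py 3
python3 - <<'E'
from h import *
from cell import optics,manip
p=np.array(manip.get_obs()["tool_pos"]); c=optics.camera("scene"); np.savez("s4.npz",**c)
z=c["range_z"].astype(float); v,u=np.nonzero(z>0); zz=z[v,u]; f=K(c); W=c["world_to_cam"]
P=(np.c_[(u-c["cx"])/f*zz,(v-c["cy"])/f*zz,zz]-W[:3,3])@W[:3,:3]
k=(np.hypot(P[:,0]-p[0],P[:,1]-p[1])<.025)
for lo in np.arange(0,.08,.004):
    s=k&(P[:,2]>=lo)&(P[:,2]<lo+.004)
    if s.sum(): print(round(lo,3),s.sum(),P[s].min(0).round(4),P[s].max(0).round(4),"px",u[s].min(),u[s].max(),v[s].min(),v[s].max(),c["img"][v[s],u[s]].mean(0).round())
E
```

```text
F [-0.6 -0.3  0.7] T [ 0.002 -0.033 -0.012] p [ 0.4692 -0.052   0.0012] t 8.05
  F [0.8 1.2 0.2] T [ 0.011 -0.001  0.   ] p [ 0.469 -0.052 -0.003] t 8.47
0.0 1 [ 0.4671 -0.043   0.0038] [ 0.4671 -0.043   0.0038] px 330 330 198 198 [106. 105. 101.]
0.004 89 [ 0.4577 -0.0758  0.0042] [ 0.4835 -0.0281  0.0079] px 318 336 191 202 [109. 106. 103.]
0.008 1 [ 0.4681 -0.0717  0.0081] [ 0.4681 -0.0717  0.0081] px 320 320 191 191 [89. 87. 85.]
0.012 10 [ 0.4644 -0.0543  0.0126] [ 0.4799 -0.0434  0.0158] px 322 331 193 195 [91. 88. 84.]
0.016 11 [ 0.4649 -0.0583  0.016 ] [ 0.4821 -0.0402  0.0196] px 321 332 191 194 [72. 68. 65.]
0.02 15 [ 0.4699 -0.0579  0.0212] [ 0.4817 -0.0383  0.0237] px 321 331 189 193 [52. 49. 46.]
0.024 24 [ 0.47   -0.0595  0.0243] [ 0.4819 -0.0356  0.028 ] px 321 332 188 192 [48. 43. 39.]
0.028 17 [ 0.4687 -0.0578  0.0285] [ 0.4816 -0.0371  0.0317] px 321 332 186 190 [46. 42. 38.]
0.032 23 [ 0.4677 -0.0583  0.0323] [ 0.4834 -0.0375  0.036 ] px 321 332 184 188 [45. 40. 36.]
0.036 18 [ 0.466  -0.0576  0.0363] [ 0.4832 -0.036   0.0399] px 321 333 183 187 [54. 49. 43.]
0.04 
[... 231 characters left out ...]
76  0.0519] px 321 329 177 182 [47. 43. 40.]
0.052 7 [ 0.4789 -0.0615  0.0522] [ 0.4843 -0.0417  0.0553] px 320 326 175 180 [51. 46. 40.]
0.056 17 [ 0.462  -0.0654  0.0566] [ 0.4863 -0.0393  0.06  ] px 319 330 172 179 [34. 29. 23.]
0.06 26 [ 0.4593 -0.0733  0.0603] [ 0.486  -0.0403  0.0639] px 317 331 169 177 [39. 33. 27.]
0.064 21 [ 0.4738 -0.0746  0.0641] [ 0.4859 -0.0378  0.0679] px 317 328 167 175 [35. 29. 24.]
0.068 12 [ 0.476  -0.0745  0.068 ] [ 0.4859 -0.0392  0.072 ] px 317 327 166 173 [35. 29. 24.]
0.072 11 [ 0.472  -0.0621  0.0722] [ 0.4862 -0.0366  0.0759] px 320 332 167 172 [36. 31. 26.]
0.076 26 [ 0.4722 -0.0704  0.0763] [ 0.4906 -0.0339  0.08  ] px 316 333 163 171 [35. 29. 24.]
```

Tip is at z≈0.016, so true height is reported z plus 30 mm; xy agrees. Now I push, with guards.

```bash

python3 -m inch '1 2.5 -0.7 0 0;1 5 -1.4 0 0;1 7.5 -2.1 0 0;1 10 -2.8 0 0;1 12 -3.4 0 0;1 14 -4 0 0;1 15 -4.3 0 0;1 15 -4.3 0 0' >/dev/null && python3 guard.py 5 &&
python3 -m inch '1 1 -0.3 0 0;1 2 -0.6 0 0;1 3 -0.8 0 0;1 4 -1.1 0 0;1 5 -1.4 0 0;1 6 -1.7 0 0;1 7 -2 0 0;1 8 -2.3 0 0' >/dev/null && python3 guard.py 6 &&
python3 -m inch '1 1 -0.3 0 0;1 2 -0.6 0 0;1 3 -0.8 0 0;1 4 -1.1 0 0;1 5 -1.4 0 0;1 6 -1.7 0 0;1 7 -2 0 0;1 8 -2.3 0 0' >/dev/null && python3 guard.py 6 &&
python3 -m inch '1 1 -0.3 0 0;1 2 -0.6 0 0;1 3 -0.8 0 0;1 4 -1.1 0 0;1 5 -1.4 0 0;1 6 -1.7 0 0;1 7 -2 0 0;1 8 -2.3 0 0' >/dev/null && python3 guard.py 6
python3 - <<'E'
from h import *
from cell import optics
c=optics.camera("scene"); np.savez("s5.npz",**c); b=cv2.resize(c["img"][140:280,180:400],None,fx=3.6,fy=3.6,interpolation=2); cv2.imwrite("pics/s5.png",b[:,:,::-1])
E
```

```text
F [-1.9  1.5  1.5] T [0.191 0.473 0.016] p [ 0.4831 -0.056  -0.0032] t 9.18
  F [-3.1  0.7 -0.5] T [0.177 0.575 0.014] p [ 0.4891 -0.058  -0.0038] t 9.85
  F [-4.9  1.3  2.2] T [ 0.301  0.902 -0.068] p [ 0.4959 -0.0601 -0.0041] t 10.52
  F [-6.1  2.3  5.1] T [0.34  1.25  0.016] p [ 0.5024 -0.062  -0.0042] t 11.18
GUARD 8.248349231874256
```

View pics/s5.png

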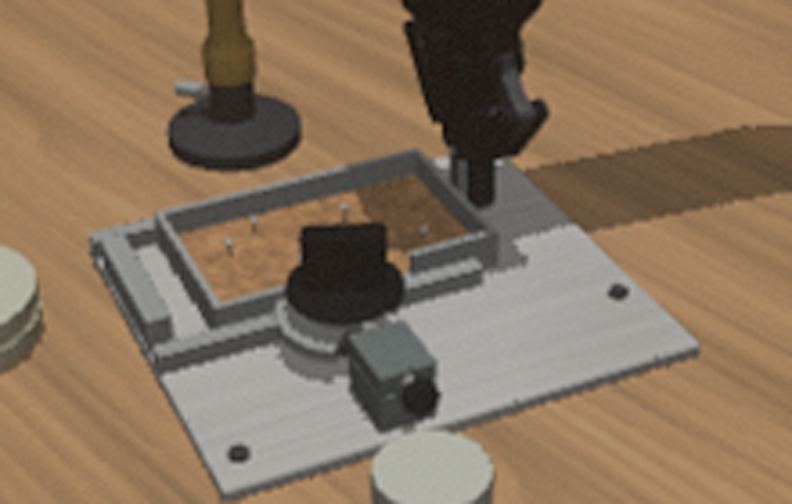

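Tray has slid about 20 mm; about 20 mm gap remains to the stop (crop (150,300) vs (205,300)). Forces are modest. I continue, lifting slightly.

```bash

python3 -m inch '1 1 -0.3 1 0;1 2 -0.6 1 0;1 3 -0.8 1 0;1 4 -1.1 1 0;1 5 -1.4 1 0;1 6 -1.7 1 0;1 7 -2 1 0;1 8 -2.3 1 0' >/dev/null && python3 guard.py 10 &&
python3 -m inch '1 1 -0.3 0.5 0;1 2 -0.6 0.5 0;1 3 -0.8 0.5 0;1 4 -1.1 0.5 0;1 5 -1.4 0.5 0;1 6 -1.7 0.5 0;1 7 -2 0.5 0;1 8 -2.3 0.5 0' >/dev/null && python3 guard.py 10 &&
python3 -m inch '1 1 -0.3 0.5 0;1 2 -0.6 0.5 0;1 3 -0.8 0.5 0;1 4 -1.1 0.5 0' >/dev/null && python3 guard.py 10 && 
python3 -m inch '1 0.5 -0.2 0.2 0;1 1 -0.3 0.2 0;1 1.5 -0.4 0.2 0;1 2 -0.5 0.2 0;1 2.5 -0.7 0.2 0;1 3 -0.8 0.2 0' >/dev/null && python3 guard.py 10
```

```text
F [-2.4  0.1 -1.1] T [0.144 0.41  0.044] p [ 0.5111 -0.0646 -0.0032] t 11.9
  F [-3.7  1.2  0.7] T [ 0.205  0.759 -0.006] p [ 0.5189 -0.0668 -0.0027] t 12.57
  F [-6.8  1.7  4.3] T [ 0.444  1.327 -0.081] p [ 0.5217 -0.0677 -0.0022] t 12.9
  F [-8.9  3.5  8.6] T [ 0.55   1.953 -0.05 ] p [ 0.5216 -0.0676 -0.0022] t 13.4
GUARD 12.85081973286647
```

Motion stopped with force rising (TCP bed x≈-83, home expected ≈-81). I back off and measure where the tray is in the top view.

```bash

python3 -m inch '1 -8 2.3 0 0;1 -16 4.6 0 0;1 -24 7 0 0;1 -24 7 30 0;1 -24 7 70 0;1 -24 7 110 0;1 -24 7 150 0;1 -24 7 150 0' 
python3 - <<'E'
from h import *
from cell import optics
s=optics.camera("scene"); np.savez("s6.npz",**s); c=s
b=cv2.resize(s["img"][150:290,200:360],None,fx=4,fy=4,interpolation=2); b=np.clip(b*1.4,0,255).astype(np.uint8); cv2.imwrite("pics/s6.png",b[:,:,::-1])
a=-.27604; ex=np.array([np.cos(a),np.sin(a)]); ey=np.array([-ex[1],ex[0]]); O=np.array([.60224,-.08874])
for n in("scene","top"):
    c=optics.camera(n); z=c["range_z"].astype(float); v,u=np.nonzero(z>0); zz=z[v,u]; f=K(c); W=c["world_to_cam"]
    P=(np.c_[(u-c["cx"])/f*zz,(v-c["cy"])/f*zz,zz]-W[:3,3])@W[:3,:3]; B=np.c_[(P[:,:2]-O)@ex,(P[:,:2]-O)@ey]*1000
    k=abs(B[:,1])<40
    print(n,[(x,round(float(np.median(P[t,2]))*1000)) for x in list(range(-82,-60,2))+list(range(74,106,2)) if (t:=k&(abs(B[:,0]-x)<1)).sum()>3])
E
```

```text
time_s: 14.07
tool_pos: [0.5047, -0.0617, 0.1557]
tool_rot: [[0.28, -0.017, -0.96], [0.96, 0.0, 0.28], [-0.005, -1.0, 0.016]]
ft_force: [0.8, -0.8, -0.1]
finger_gap: -0.0
scene [(-82, 313), (-80, 337), (-78, 341), (-76, 346), (-74, 341), (-72, 340), (-70, 341), (-68, 309), (-66, 334), (-64, 330), (-62, 323), (74, 13), (76, 13), (78, 13), (84, 28), (86, 28), (88, 27), (90, 26), (92, 26), (94, 26), (96, 26), (98, 26), (100, 26), (102, 17), (104, -1)]
top [(-82, 527), (-80, 526), (-78, 525), (-76, 524), (-74, 523), (-72, 521), (-70, 520), (-68, 517), (-66, 515), (-64, 512), (-62, 508), (74, 15), (76, 15), (78, 16), (80, 16), (82, 15), (84, 15), (86, 23), (88, 30), (90, 29), (92, 29), (94, 28), (96, 28), (98, 28), (100, 29), (102, 28), (104, 24)]
```

View pics/s6.png

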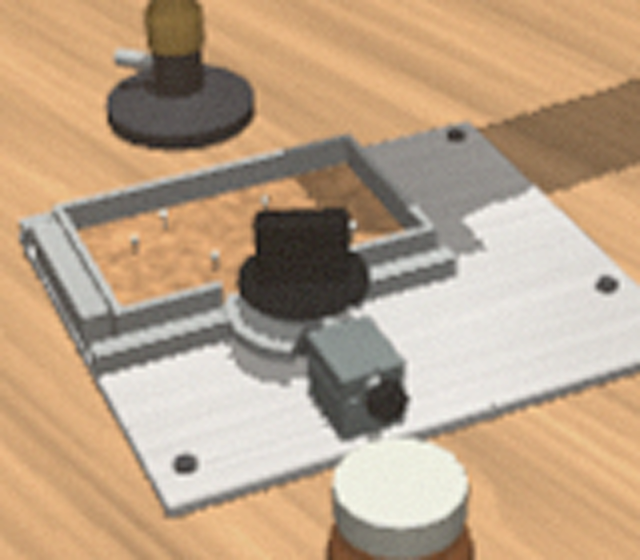

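Tray is home: its far wall touches the stop in the picture (95,310), and depth in both views shows wall and stop contiguous. (9 pictures so far.) Now I open the jaws, go over the knob and align across the bar.

```bash
python3 -m inch '-1 32 11 0 -0.1;-1 64 22 0 -0.2;-1 96 33 0 -0.3;-1 127 44 0 -0.388;-1 127 44 0 -0.388;-1 127 44 0 -0.388;-1 127 44 -30 -0.388;-1 127 44 -30 -0.388'
python3 - <<'E'
import numpy as np
from cell import manip
o=manip.get_obs(); R=np.array(o["tool_rot"]); print((np.array([.632,-.018])-o["tool_pos"][:2])*1000, .899-np.arctan2(R[1,0],R[0,0]), o["finger_gap"],o["joint_positions"],o["torque"])
E
```

```text
time_s: 14.88
tool_pos: [0.6195, -0.0167, 0.1126]
tool_rot: [[0.622, -0.041, -0.782], [0.783, 0.011, 0.622], [-0.017, -0.999, 0.039]]
ft_force: [-1.8, 1.1, -0.6]
finger_gap: 1.0
[12.48983891 -1.25412957] -0.0004804017386479398 0.9996343090600099 [-0.59910306  0.55830031  0.74540089  1.74949359 -0.43600785  1.04986414
  1.20830799] [-0.04443861  0.12234494  0.01624921]
```

```bash
python3 -m inch '-1 12.5 -1.3 0 0;-1 12.5 -1.3 0 0;-1 12.5 -1.3 0 0;-1 12.5 -1.3 0 0'; python3 -m inch '-1 0 0 0 0;-1 0 0 0 0'
```

```text
time_s: 15.22
tool_pos: [0.6312, -0.0185, 0.113]
tool_rot: [[0.623, -0.041, -0.782], [0.782, 0.011, 0.623], [-0.017, -0.999, 0.039]]
ft_force: [-1.1, 0.1, 0.1]
finger_gap: 0.998
time_s: 15.38
tool_pos: [0.631, -0.0188, 0.1138]
tool_rot: [[0.623, -0.041, -0.781], [0.782, 0.011, 0.623], [-0.017, -0.999, 0.039]]
ft_force: [0.3, -0.4, -0.7]
finger_gap: 0.999
```

```bash
python3 -m inch '-1 0 0.5 -20 0;-1 0 0.5 -40 0;-1 0 0.5 -55 0;-1 0 0.5 -62 0;-1 0 0.5 -62 0' && python3 guard.py 4 && python3 -m inch '-1 0 0 -5 0;-1 0 0 -10 0;-1 0 0 -15 0;-1 0 0 -20 0;-1 0 0 -20 0' && python3 guard.py 4
python3 - <<'E'
from h import *
from cell import optics
c=optics.camera("scene"); np.savez("s7.npz",**c); b=cv2.resize(c["img"][120:260,200:360],None,fx=4,fy=4,interpolation=2); b=np.clip(b*1.4,0,255).astype(np.uint8); cv2.imwrite("pics/s7.png",b[:,:,::-1])
E
```

```text
time_s: 15.8
tool_pos: [0.6291, -0.0179, 0.0497]
tool_rot: [[0.623, -0.045, -0.781], [0.782, 0.011, 0.623], [-0.019, -0.999, 0.042]]
ft_force: [0.4, -0.0, -0.3]
finger_gap: 1.0
  F [ 0.4 -0.  -0.3] T [-0.006 -0.007 -0.02 ] p [ 0.6291 -0.0179  0.0497] t 15.8
time_s: 16.22
tool_pos: [0.6285, -0.0178, 0.0288]
tool_rot: [[0.623, -0.046, -0.781], [0.782, 0.011, 0.623], [-0.02, -0.999, 0.043]]
ft_force: [-0.6, -0.4, 0.4]
finger_gap: 1.0
  F [-0.6 -0.4  0.4] T [ 0.035 -0.016  0.031] p [ 0.6285 -0.0178  0.0288] t 16.22
```

View pics/s7.png

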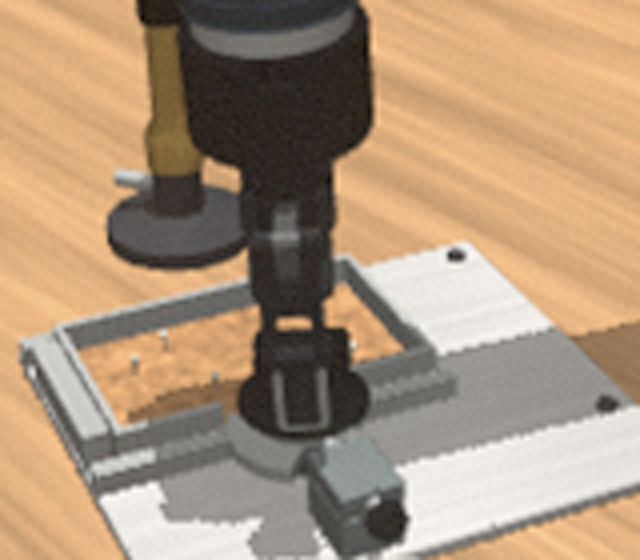

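Fingers straddle the bar (near finger at (300,400)), the housing is clear. I shift 2 mm and close.

```bash
python3 -m inch '-1 2 0 2 0;-0.5 2 0 2 0;0 2 0 2 0;0.4 2 0 2 0;0.5 2 0 2 0;0.5 2 0 2 0'; python3 guard.py 15 && python3 -m inch '1 0 0 0 0;1 0 0 0 0;1 0 0 0 0;1 0 0 0 0;1 0 0 0 0'; python3 guard.py 15
```

```text
time_s: 16.77
tool_pos: [0.6307, -0.0179, 0.0313]
tool_rot: [[0.623, -0.046, -0.781], [0.782, 0.011, 0.623], [-0.02, -0.999, 0.043]]
ft_force: [0.2, 0.4, 0.2]
finger_gap: 0.3
  F [0.2 0.4 0.2] T [-0.004 -0.064  0.048] p [ 0.6307 -0.0179  0.0313] t 16.77
time_s: 17.18
tool_pos: [0.631, -0.0174, 0.0315]
tool_rot: [[0.622, -0.045, -0.781], [0.782, 0.012, 0.623], [-0.019, -0.999, 0.043]]
ft_force: [-0.5, 0.4, 1.5]
finger_gap: 0.163
  F [-0.5  0.4  1.5] T [ 0.594 -0.353  0.221] p [ 0.631  -0.0174  0.0315] t 17.18
```

Gripped (gap ≈14 mm). I start turning clockwise, 0.03 rad per row, watching torque.

```bash
python3 -m inch '1 0 0 0 -0.03;1 0 0 0 -0.06;1 0 0 0 -0.09;1 0 0 0 -0.12;1 0 0 0 -0.12'; python3 guard.py 15 0.6 && python3 -m inch '1 0 0 0 -0.03;1 0 0 0 -0.06;1 0 0 0 -0.09;1 0 0 0 -0.12;1 0 0 0 -0.12';  python3 guard.py 15 0.6
```

```text
time_s: 17.6
tool_pos: [0.631, -0.0174, 0.0315]
tool_rot: [[0.713, -0.043, -0.7], [0.701, 0.017, 0.713], [-0.019, -0.999, 0.043]]
ft_force: [-1.6, -0.0, 0.1]
finger_gap: 0.161
  F [-1.6 -0.   0.1] T [ 0.489 -0.291  0.007] p [ 0.631  -0.0174  0.0315] t 17.6
time_s: 18.02
tool_pos: [0.6309, -0.0174, 0.0315]
tool_rot: [[0.793, -0.041, -0.607], [0.609, 0.022, 0.793], [-0.019, -0.999, 0.043]]
ft_force: [-1.2, 0.5, 0.6]
finger_gap: 0.167
  F [-1.2  0.5  0.6] T [ 0.47  -0.273 -0.001] p [ 0.6309 -0.0174  0.0315] t 18.02
```

```bash
python3 -m inch '1 0 0 0 -0.03;1 0 0 0 -0.06;1 0 0 0 -0.09'; python3 guard.py 15 0.6; python3 - <<'E'
from h import *
from cell import optics
c=optics.camera("scene"); np.savez("s8.npz",**c); b=cv2.resize(c["img"][180:250,235:325],None,fx=8,fy=8,interpolation=2); b=np.clip(b*1.8,0,255).astype(np.uint8); cv2.imwrite("pics/s8.png",b[:,:,::-1])
E
```

```text
time_s: 18.27
tool_pos: [0.6309, -0.0173, 0.0315]
tool_rot: [[0.846, -0.039, -0.532], [0.533, 0.026, 0.846], [-0.019, -0.999, 0.043]]
ft_force: [-1.2, 0.5, 0.7]
finger_gap: 0.162
  F [-1.2  0.5  0.7] T [ 0.468 -0.307  0.152] p [ 0.6309 -0.0173  0.0315] t 18.27
```

View pics/s8.png

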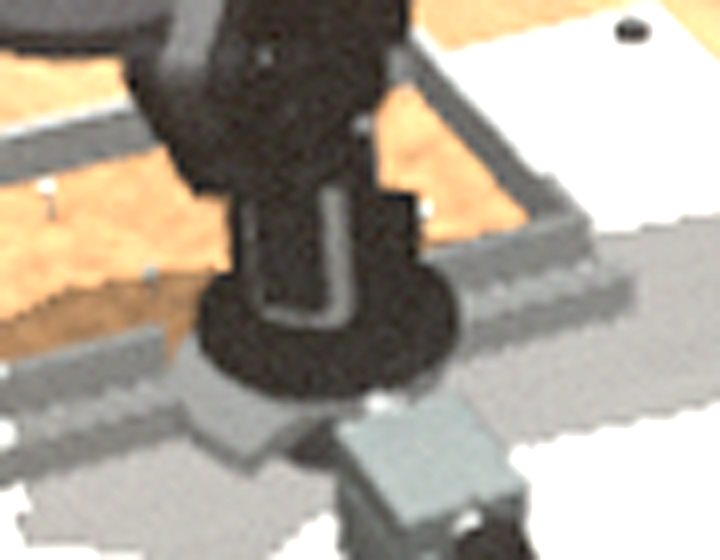

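Lock plate sector has visibly swung (corner at (245,465)), so the knob is turning with the gripper, at about 0.72 now, with running torque ≈0.15 N m. I continue in small guarded steps. (11 pictures.)

```bash
cat > tg.py <<'E'
import sys,numpy as np
from cell import manip
o=manip.get_obs(); R=np.array(o["tool_rot"]); t=np.array(o["torque"]); f=np.array(o["ft_force"])
print("knob~%.3f"%(.39+.899-np.arctan2(R[1,0],R[0,0])),"Tz %.3f"%t[2],"F",f.round(1),"gap %.3f"%o["finger_gap"],"t %.1f"%o["time_s"])
sys.exit(int(t[2]>float(sys.argv[1]) or np.linalg.norm(f)>15))
E
G="python3 tg.py 0.33"
$G && python3 -m inch '1 0 0 0 -0.025;1 0 0 0 -0.05' >/dev/null && $G && python3 -m inch '1 0 0 0 -0.025;1 0 0 0 -0.05'>/dev/null && $G && python3 -m inch '1 0 0 0 -0.025;1 0 0 0 -0.05'>/dev/null && $G && python3 -m inch '1 0 0 0 -0.025;1 0 0 0 -0.05'>/dev/null && $G && python3 -m inch '1 0 0 0 -0.025;1 0 0 0 -0.05'>/dev/null && $G
```

```text
knob~0.728 Tz 0.008 F [-1.7  1.2  1.8] gap 0.164 t 18.3
knob~0.781 Tz 0.168 F [-1.1  1.2  0.9] gap 0.163 t 18.5
knob~0.833 Tz 0.125 F [-1.   0.4  1.1] gap 0.165 t 18.6
knob~0.886 Tz 0.185 F [-2.  -0.   1.8] gap 0.167 t 18.8
knob~0.938 Tz 0.323 F [-1.9  1.   1.3] gap 0.161 t 19.0
knob~0.988 Tz 0.836 F [-2.3 -0.1  2.2] gap 0.162 t 19.1
```

Torque jumped steeply at about 0.99: the far wall, or something else. I back off slightly at once and check the button stand-off against the start.

```bash
python3 -m inch '1 0 0 0 0.025;1 0 0 0 0.045;1 0 0 0 0.045'>/dev/null; python3 tg.py 1
python3 - <<'E'
from h import *
from cell import optics
a=-.27604; ex=np.array([np.cos(a),np.sin(a)]); ey=np.array([-ex[1],ex[0]]); O=np.array([.60224,-.08874])
pr={}
def meas(n,c):
    # dark button pixels in the neighbourhood of the housing outer end, plunger axis ~z .035
    q=np.array([[*(O+.010*ex+y*ey),.035] for y in(.150,.153,.156,.159,.165)]); px=proj(c,q)
    print(n,"axis px y150..165:",px.round(1).tolist())
    g=cv2.cvtColor(c["img"],cv2.COLOR_RGB2GRAY).astype(np.float32)
    u,v=np.round(px[2]).astype(int); r=slice(v-14,v+15),slice(u-14,u+15)
    m=(g[r]<42); vv,uu=np.nonzero(m); print("  dark",m.sum(),"centroid",(uu.mean()+u-14).round(2),(vv.mean()+v-14).round(2))
    z=c["range_z"].astype(float)[r]; f=K(c); W=c["world_to_cam"]; U,V=np.meshgrid(np.arange(u-14,u+15),np.arange(v-14,v+15))
    P=(np.stack([(U-c["cx"])/f*z,(V-c["cy"])/f*z,z],-1)-W[:3,3])@W[:3,:3]; by=((P[...,:2]-O)@ey)*1000
    k=m&(z>0)&(by>145)&(by<175)&(P[...,2]>.02)&(P[...,2]<.05); print("  button by med/pcts",np.percentile(by[k],[10,50,90]).round(2),k.sum())
for n,f in(("scene","scene0.npz"),("scene","s8.npz"),("top","top0.npz"),("top","t2.npz")): meas(f,dict(np.load(f)))
for n in("scene","top"): c=optics.camera(n); np.savez(n+"9.npz",**c); meas(n+" now",c)
E
```

```text
knob~0.943 Tz 0.118 F [-0.9 -0.1  2. ] gap 0.169 t 19.4
scene0.npz axis px y150..165: [[292.4, 245.0], [293.2, 246.0], [294.0, 247.0], [294.8, 248.1], [296.3, 250.2]]
  dark 73 centroid 296.21 249.9
  button by med/pcts [162.13 166.73 168.08] 73
s8.npz axis px y150..165: [[292.4, 245.0], [293.2, 246.0], [294.0, 247.0], [294.8, 248.1], [296.3, 250.2]]
  dark 71 centroid 296.11 249.62
  button by med/pcts [162.29 166.16 167.54] 71
top0.npz axis px y150..165: [[256.9, 207.9], [255.6, 207.6], [254.3, 207.2], [253.0, 206.9], [250.4, 206.3]]
  dark 11 centroid 251.73 207.27
  button by med/pcts [159.14 161.31 162.12] 11
t2.npz axis px y150..165: [[256.9, 207.9], [255.6, 207.6], [254.3, 207.2], [253.0, 206.9], [250.4, 206.3]]
  dark 10 centroid 251.8 207.4
  button by med/pcts [159.2  160.65 162.16] 10
scene now axis px y150..165: [[292.4, 245.0], [293.2, 246.0], [294.0, 247.0], [294.8, 248.1], [296.3, 250.2]]
  dark 74 centroid 294.82 248.07
  button by med/pcts [157.66 161.24 162.89] 73
top now axis px y150..165: [[256.9, 207.9], [255.6, 207.6], [254.3, 207.2], [253.0, 206.9], [250.4, 206.3]]
  dark 6 centroid 254.33 207.17
  button by med/pcts [156.33 156.33 156.33] 1
```

The button moved in by 5 mm (166.2 → 161.2 in the scene view, and inward in the top view too), so the plunger is down. I hold 0.3 s, open, and lift straight up.

```bash
python3 -m inch '1 0 0 0 0;1 0 0 0 0;1 0 0 0 0;-0.2 0 0 0 0;-0.6 0 0 0 0;-1 0 0 0 0;-1 0 0 0 0;-1 0 0 0 0'; python3 -m inch '-1 0 0 20 0;-1 0 0 50 0;-1 0 0 90 0;-1 0 0 130 0;-1 0 0 150 0;-1 0 0 150 0;-1 0 0 150 0'
python3 - <<'E'
from h import *
from cell import optics
a=-.27604; ex=np.array([np.cos(a),np.sin(a)]); ey=np.array([-ex[1],ex[0]]); O=np.array([.60224,-.08874])
def cloud(c):
    z=c["range_z"].astype(float); f=K(c); W=c["world_to_cam"]; v,u=np.nonzero(z>0); zz=z[v,u]
    P=(np.c_[(u-c["cx"])/f*zz,(v-c["cy"])/f*zz,zz]-W[:3,3])@W[:3,:3]
    return np.c_[(P[:,:2]-O)@ex*1000,(P[:,:2]-O)@ey*1000,P[:,2]*1000],cv2.cvtColor(c["img"],cv2.COLOR_RGB2GRAY)[v,u]
c=optics.camera("scene"); B,g=cloud(c); B0,g0=cloud(dict(np.load("scene0.npz")))
for n,b,gg in(("start",B0,g0),("now",B,g)):
    k=(gg<42)&(abs(b[:,0]-10)<12)&(b[:,1]>145)&(b[:,1]<175)&(b[:,2]>20)&(b[:,2]<50); print(n,"button y",np.median(b[k,1]).round(2),k.sum())
    for m,x,y,r in(("dishes",185,-28,55),("burner",-19,-157,50),("jar",49,252,35)):
        k=(np.hypot(b[:,0]-x,b[:,1]-y)<r+25)&(b[:,2]>12)&(b[:,2]<140); print("  ",m,b[k].mean(0).round(1),k.sum())
k=abs(B[:,1])<40; print([(x,round(float(np.median(B[t,2])))) for x in range(74,106,2) if (t:=k&(abs(B[:,0]-x)<1)).sum()>3])
k=(B[:,2]>60)&(B[:,2]<85)&(np.hypot(B[:,0]-10,B[:,1]-76)<40); print("bar",cv2.minAreaRect(B[k][:,:2].astype(np.float32)))
b=cv2.resize(c["img"][140:280,190:350],None,fx=4,fy=4,interpolation=2); cv2.imwrite("pics/s10.png",np.clip(b*1.4,0,255).astype(np.uint8)[:,:,::-1])
E
python3 guard.py 5
```

```text
time_s: 20.17
tool_pos: [0.6307, -0.0174, 0.0315]
tool_rot: [[0.941, -0.033, -0.338], [0.339, 0.033, 0.94], [-0.02, -0.999, 0.043]]
ft_force: [0.7, -0.3, -0.1]
finger_gap: 0.863
time_s: 20.75
tool_pos: [0.6319, -0.0178, 0.1833]
tool_rot: [[0.941, -0.029, -0.337], [0.338, 0.034, 0.94], [-0.016, -0.999, 0.042]]
ft_force: [-0.8, 0.3, -0.2]
finger_gap: 1.002
start button y 166.73 73
   dishes [189.  -15.2  25.8] 1469
   burner [ -12.7 -149.7   63.1] 825
   jar [ 50.8 261.7  52.6] 1778
now button y 160.98 77
   dishes [189.  -15.2  25.7] 1473
   burner [ -12.3 -149.7   60.8] 787
   jar [ 50.8 261.8  52.6] 1777
[(74, 13), (76, 13), (78, 13), (84, 28), (86, 28), (88, 28), (90, 26), (92, 26), (94, 26), (96, 26), (98, 26), (100, 26), (102, 17), (104, 0)]
bar ((8.839920997619629, 78.41206359863281), (18.246761322021484, 41.90111541748047), 36.237125396728516)
  F [ 0.  -0.3  0. ] T [-0.03   0.059  0.036] p [ 0.6304 -0.0173  0.1813] t 20.8
```

View pics/s10.png

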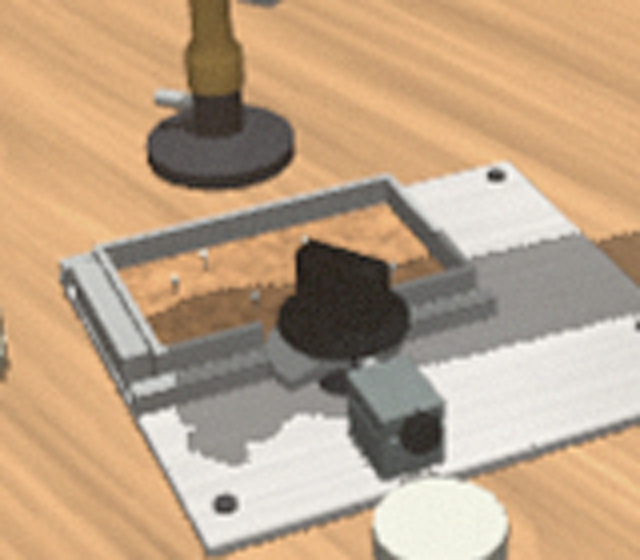

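The final picture shows the tray on the stop (130,360), the knob bar turned (345,270), the button close to the housing (420,430), and the gripper clear. I hand in.

```bash
python3 -c "
from cell import workorder; print(workorder.job_done())"
```

```text
the job is handed in; nothing more can be done
None
```

I pushed the tray home, turned the knob clockwise until the plunger dropped into its notch, let go, lifted clear and handed the job in at about 21 s.

**Last checks that passed**
- **Tray:** it sits against the stop. Depth readings show no gap, and the push ended at about 10 N along the slide (13 N in all).
- **Plunger:** its button moved in by about 5.7 mm and stayed there after I let go, so it is down in the notch.
- **Knob:** it was left at about 0.94 rad.
- **Bystanders:** the dishes, burner and jar have not moved measurably.
- **Gripper:** it is open, clear of everything, with no force on it.

**What failed or disagreed**
- **Finger height:** the fingertips were about 30 mm higher than the stated tool geometry implies. My first push passed over the tray without moving it; I corrected the height from depth images and pushed again.
- **Knob torque:** the last turning step peaked at 0.84 N m when it met the notch wall, above the advised 0.7. I backed off about 0.045 rad at once. I estimate about 23 N on the plunger, under its 30 N limit, but I did not measure that directly.

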